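# One guided pass of a work block along the sanding jig's fence

### The arm

A 6-joint arm with a two-finger parallel gripper is mounted at the origin on the work surface. World frame = base frame: x ahead of the robot, y to its left, z up, the work surface at z = 0. Lengths are in m, angles in degrees, forces in N, time in s.
With the tool pointing down it reaches from about 0.35 to 0.875 m from the base axis. Payload 4.2 kg.
Tool frame: the origin (TCP) lies between the finger pads; the fingertips stand 11 mm ahead of it and the grasp point (between the pads) lies 8 mm behind it; z points along the fingers, y is the direction in which the jaws open and shut (so a half turn about z gives the same grasp; the last joint's range is limited). The gripper opens to 87 mm and grips with 3 to 60 N. Pads are 19 mm wide; open, the fingers measure 117 mm over their backs; the gripper's body (75 mm by 190 mm) begins 51 mm behind the grasp point.
Start: joints at [-60.527, 22.042, 0.453, 0, -68.411, -14.817], TCP at [0.158, -0.605, 0.234] pointing down, gripper open.
Joint ranges: [-179.83, 179.83], [-69.29, 118.12], [-61.27, 80.66], [-181.25, 117.63], [-171.15, -9.14], [-177.46, 177.46]. Speed limits (degrees/s): [159.86, 159.86, 180, 180, 180, 180].

### API

Orientations are given as a 3x3 rotation matrix whose columns are the frame's x, y, z axes.
In Python, from station import sense, capture, get_calibration, finish_job, search_frame, cut_out gives the robot as it stands.
- The arm moves only by the tool arm_command, never from a script. Its argument "rows" is a list of rows, each an object with "fingers": the opening in per cent of the stroke, from 0 (shut) to 100 (fully open); "travel": the shift along the tool's x, y, z in cm, a list of three; "roll": the turn about the tool's z in degrees. A call has 1 to 10 rows; each row is the pose to reach, as a shift and turn from the pose commanded when the call began, along the tool's axes at that moment; what a row does not reach only later rows make up. A row lasts 1/10 s, in which the tool goes at most 50 mm and 8.59 degrees, less where a joint would pass 70% of its speed; a pose out of reach is approached as far as the arm can. A call with a gripper value outside its range is refused whole. The fingers move at their own pace and stop on an object; the grip force is fixed at half the most. Time passes only in rows, so rows that repeat a pose let the fingers close. It gives the time, the measured TCP pose, the force and the opening at its end, in the units of the state.
- sense(): the state, without advancing time (a new reading comes with each control period).
- capture(name): name is "side" or "top"; returns (picture, depth): 384x512x3 uint8, red, green, blue; 384x512 float32, m along the optical axis (not along the pixel's ray), 0 where there is no reading.
- get_calibration(name): a dict with "fov_y" (degrees; the focal length in pixels is half the picture's height over the tangent of half this angle, whatever the lens; pixels are square), "cx", "cy" (the principal point, pixels), "distortion" ([k1, k2, p1, p2, k3] as OpenCV has them; the pictures are not rectified), "origin" and "attitude" of the camera in the world. Camera axes: x right, y down, z forward; pixel columns grow to the right and rows downward; lengths in m; the calibration is good to about 2 mm. A picture is of the moment at which its call begins. get_calibration takes no time and is no camera call.
- finish_job(): hands the job in, once; it reports no verdict.
Trained networks look in the newest picture that a camera, given by its name, has taken for a name from the list of things; names that differ only in an ending like _2 or _b are one class to them, and where a whole thing is asked for, a point or a joint stands for the part that bears it (a point fixed in the world has none). Each returns a list of dicts, best first, with "p" (0 to 1); they miss things now and then, are a little off and sometimes report something else, mostly with a low value. They report only what shows in the picture. A call takes as long as a camera call. They do not tell look-alikes from the thing itself.
- search_frame(camera, label): "position" ([x, y, z] in m, in world coordinates, good to about 4 mm: the middle of the surface that is visible of it).
- cut_out(camera, label): "mask" (384x512 bool, what is visible of it).
The state is a dict: "time_s": time; "joints": joint angles; "joint_velocities": joint speeds; "effort": joint torques, N m; "tcp_pos": TCP position; "ee_rot": TCP orientation; "wrist_force": force on the tool from outside, world axes, zero at the start; "moment": the same for the moment, N m; "gripper_width": opening from 0.0 (shut) to 1.0 (fully open).
Only numpy, scipy, OpenCV 4.12 (cv2) and the standard library are available. Lean on these libraries where they do the work, as an engineer would, in place of code of your own. Each camera call takes 0.05 s, during which the arm holds its last target. There are 200 camera calls.

### The job

First lift the glass prism out of the sanding jig and set it down, lying on one of its long faces, on the cork mat. Then, with the push stick in the gripper, press the wooden block square against the fence while it is still at the open end and feed it along the fence right up to the end stop, keeping it flat against the fence all the way and touching it with nothing but the stick. Leave the block there against fence and stop, put the stick back flat in its tray with its fin up, and do not drop the prism or disturb the other things on the cart.

Things in the scene. Friction and masses are not known exactly. Their poses are not given: they have to be found in the camera images.
- jig: Sanding jig, fixed; place and yaw vary. White board, 12 mm thick, with a dark abrasive lane. Axes: x across, towards the fence, y along the fence, z up. Origin on the cart top under the lane's middle; the board spans x -90 to +60, y -180 to +200 mm. The +y end is open: the block starts there and is fed towards -y. Flat on fence and stop, the block's centre is at x = 0, y = -100 mm.
- fence (a point): Point on the working face of the jig's aluminium fence, half-way along it and 15 mm above the board. The straight face is the plane jig x = +30 mm, facing jig -x; it runs along the whole board, its top is 42 mm above the cart, and the fence is 20 mm thick. Axes as the jig's.
- stop (a point): Point on the face of the jig's aluminium end stop, 15 mm above the board. The face is the plane jig y = -145 mm, facing jig +y; the stop spans jig x -35 to +30 mm, is 20 mm thick and its top is 42 mm above the cart. Axes as the jig's.
- block_center (a point): Centre of the loose wooden work block, 60 mm across (its x), 90 mm along (its y), 40 mm high, 0.15 to 0.31 kg; the point is 20 mm above its underside. It starts on the board at the open (+y) end of the lane, 2 to 17 mm off the fence and up to 0.1 rad askew. Its axes are nearly the jig's.
- prism_center (a point): Centroid of the loose clear glass prism: 60 mm long, section an equilateral triangle of 46 mm sides, 0.13 kg; 13 mm above the face it lies on, midway along. Its y axis runs along it; its end faces are flat, upright, 60 mm apart: grip these, as the long faces slope. It lies on the board between block and stop, within 0.4 rad of the fence's direction; its top is 40 mm above the board.
- stick_grip (a point): Grip point of the loose plywood push stick (175 mm long, 0.11 kg): in the middle of its upright fin, 42 mm above the stick's underside. x: towards the tip; y: left; z: up. The fin is 16 mm thick (y), 60 mm long (x -30 to +30 from here), from 20 to 62 mm above the underside. Tail 67.5 mm behind this point. It starts flat in the tray, fin up, tip roughly to world -y.
- stick_push (a point): Middle of the push stick's flat push face, 52.5 mm ahead of the grip point, 10 mm above the underside: the end of a bar 24 mm wide, 20 mm high. A lip 8 mm thick, 24 mm high, runs along the bar's right side and on 55 mm past this face; its inner face is 12 mm to the right (-y). Tip to jig -y: the face bears on the block's trailing end, the lip on its side away from the fence. Axes as the grip's.
- tray: White plastic tray in which the stick lies, fixed; outside 200 mm (its x) x 64 mm (its y), 14 mm high, walls and floor 4 mm thick, so 192 x 56 mm inside. Origin under its centre on the cart top; its x axis runs along it, roughly to world -y. It stands near the robot on its left or right: tray and mat may swap places.
- mat: Cork mat, 110 x 110 mm, 3 mm thick, fixed; origin at the centre of its underside. Near the robot on the other side from the tray.
- spools: Bystander: white plastic spool holder with two spools, 50 x 110 mm (x, y), 84 mm high, between tray and mat; origin under its centre.
- jar: Bystander: clear jar, 64 mm across, 85 mm high, to the right of the jig; origin under its centre.
- tape: Bystander: tape roll lying flat, 92 mm across, 25 mm high, to the left of the jig; origin under its centre.
- can: Bystander: plain metal can, 66 mm across, 95 mm high, beyond the fence; origin under its centre.
- glue: Bystander: white glue bottle, 52 mm across, 150 mm high, to the right of the jig's far corner; origin under its centre.
- brush: Bystander: brush lying flat, 170 mm long, at the far left; origin under its middle.
Things that resemble listed ones, but are neither listed nor needed, are in the scene too. There is more than one size of the part that bears stick_grip; the job needs the larger. Of the things shaped like the part that bears prism_center, the clear glass one is meant.

How it is judged (in metres and radians):
On the way, in this order (a step that is already met when the one before it is completed fails the run):
1. the prism rests on the cork mat, on a long face, let go (x of prism_center in the frame of mat between -0.045 and 0.045 m and y of prism_center in the frame of mat between -0.045 and 0.045 m and z of prism_center in the frame of mat below 0.02 m and angle between prism_center's own y axis and vertical between 1.45 and 1.69 rad and contact force between prism and the fingers below 0.05 N and linear speed of prism below 0.02 m/s), for 0.2 s.
2. the held stick has the block flat against the fence at the open end (x of block_center in the frame of jig above -0.003 m and angle between the y axis of block_center and the y axis of jig, either way round below 0.045 rad and y of block_center in the frame of jig above 0.055 m and contact force between stick and block above 0.15 N and contact force between stick and the fingers above 1 N and contact force between prism and the fingers below 0.05 N), for 0.05 s.
3. the block passes the middle of the lane on the fence, pushed by the held stick (x of block_center in the frame of jig above -0.003 m and angle between the y axis of block_center and the y axis of jig, either way round below 0.045 rad and y of block_center in the frame of jig between -0.06 and 0.01 m and contact force between stick and block above 0.15 N and contact force between stick and the fingers above 1 N and contact force between prism and the fingers below 0.05 N), for 0.05 s.
4. the block is flat against fence and end stop, brought there by the held stick (x of block_center in the frame of jig above -0.003 m and angle between the y axis of block_center and the y axis of jig, either way round below 0.045 rad and y of block_center in the frame of jig below -0.096 m and contact force between stick and block above 0.15 N and contact force between stick and the fingers above 1 N and contact force between prism and the fingers below 0.05 N), for 0.05 s.
At the end, for the whole second after the job is handed in: The block lies within 3 mm of the fence and 0.045 rad of its direction and within 4 mm of the end stop; the prism lies on a long face on the cork mat, its centroid within 45 mm of the mat's centre along each of its axes; the push stick lies flat in its tray, fin up, let go; all at rest (x of block_center in the frame of jig above -0.003 m and angle between the y axis of block_center and the y axis of jig, either way round below 0.045 rad and y of block_center in the frame of jig below -0.096 m and linear speed of each of block, prism, stick below 0.01 m/s and contact force between stick and block below 0.05 N and x of prism_center in the frame of mat between -0.045 and 0.045 m and y of prism_center in the frame of mat between -0.045 and 0.045 m and z of prism_center in the frame of mat below 0.02 m and angle between prism_center's own y axis and vertical between 1.45 and 1.69 rad and x of stick_grip in the frame of tray between -0.045 and 0.045 m and y of stick_grip in the frame of tray between -0.016 and 0.016 m and z of stick_grip in the frame of tray below 0.052 m and angle between stick_grip's own z axis and vertical below 0.1 rad); the robot touches nothing.
It fails at once if the block strays from the fence while it is fed (more than 4.5 mm off or 0.07 rad askew once past the open end) (y of block_center in the frame of jig below 0.05 m and (x of block_center in the frame of jig below -0.0045 m or angle between the y axis of block_center and the y axis of jig, either way round above 0.07 rad)).
It fails at once if the gripper or arm touches the block (contact force between block and the fingers above 0.5 N or contact force between block and the arm above 0.5 N).
It fails at once if the block is lifted or tipped (z of block_center in the frame of jig above 0.042 m or angle between block_center's own z axis and vertical above 0.12 rad).
It fails at once if the prism is dropped (height (world z) of prism_center above 0.055 m and contact force between prism and the fingers below 0.02 N).
It fails at once if a bystander is shifted by more than 30 mm or tipped over (distance of any of spools, jar, tape, can, glue, brush from where it was at the start of the episode above 0.03 m or angle between any of spools, jar, tape, can, glue, brush's own z axis and vertical above 0.5 rad).
It also fails if it takes over 72 s, if anything falls off the work surface, if the arm or the gripper's body presses on something with over 40 N, if the wrist force passes 120 N, or if a joint passes its speed limit or range.

## Working session

There is one attempt and no reset: what is moved stays moved. The work goes in short steps, Python scripts to look and compute and a tool call to move; the robot and the scene stay as the last step left them, time stands still between calls to the robot, and variables do not carry over. Pictures are saved under pics/ and viewed, about 8 in all and at most 12, crops included, and the job is handed in when it is done.

Besides the shell and the picture viewer there is one more tool, called after "Call:" as name([rows], argument=value, ...), one row to a line, values as JSON. arm_command: Moves the arm, as the interface text tells. Its arguments: {"type":"object","properties":{"rows":{"type":"array","items":{"type":"object","properties":{"fingers":{"type":"number"},"travel":{"type":"array","items":{"type":"number"}},"roll":{"type":"number"}}}}},"required":["rows"]}

```bash
mkdir -p pics; cat > h.py <<'E'
import numpy as np,cv2
from station import *
def cal(n):
    c=get_calibration(n);f=192/np.tan(np.radians(c["fov_y"])/2)
    return np.array([[f,0,c["cx"]],[0,f,c["cy"]],[0,0,1.]]),np.array(c["distortion"],float),np.array(c["origin"],float),np.array(c["attitude"],float)
def rays(n,uv):
    K,d,o,R=cal(n)
    p=cv2.undistortPoints(np.array(uv,float).reshape(-1,1,2),K,d).reshape(-1,2)
    return o,np.c_[p,np.ones(len(p))]@R.T
def at_z(n,uv,z):
    o,r=rays(n,uv); return o+r*((z-o[2])/r[:,2])[:,None]
def proj(n,P):
    K,d,o,R=cal(n)
    return cv2.projectPoints((np.array(P,float).reshape(-1,3)-o)@R,np.zeros(3),np.zeros(3),K,d)[0].reshape(-1,2)
def cloud(n,depth):
    v,u=np.mgrid[:384,:512]; o,r=rays(n,np.c_[u.ravel(),v.ravel()])
    return (o+r*depth.ravel()[:,None]).reshape(384,512,3)
E
python3 - <<'E'
from h import *
for n in("top","side"):
    im,d=capture(n); cv2.imwrite(f"pics/{n}0.png",cv2.resize(im[...,::-1],(800,600),interpolation=cv2.INTER_CUBIC)); np.savez(f"{n}0",im=im,d=d)
    K,_,o,R=cal(n);print(n,K[0,0],o,R[:,2])
    for l in["jig","fence","stop","block_center","prism_center","stick_grip","stick_push","tray","mat","spools","jar","tape","can","glue","brush"]:
        print(l,[(np.round(x["position"],3).tolist(),round(x["p"],2),proj(n,x["position"])[0].round().tolist()) for x in search_frame(n,l)[:4]])
print(sense())
E
```

```text
top 387.6396318733578 [ 0.4384569  -0.00651527  1.188687  ] [ 0.05778683  0.0193789  -0.99814084]
jig [([0.589, -0.06, 0.018], 0.8, [281.0, 169.0])]
fence [([0.592, -0.061, 0.009], 0.66, [281.0, 168.0]), ([0.704, -0.316, 0.101], 0.65, [370.0, 122.0])]
stop [([0.593, -0.058, 0.013], 0.92, [280.0, 168.0]), ([0.379, -0.224, 0.025], 0.7, [338.0, 236.0]), ([0.515, 0.386, 0.023], 0.33, [136.0, 197.0])]
block_center [([0.58, 0.048, 0.055], 0.67, [245.0, 171.0])]
prism_center [([0.604, -0.118, 0.033], 0.84, [301.0, 162.0]), ([0.656, -0.448, 0.022], 0.68, [407.0, 143.0]), ([0.383, -0.226, 0.033], 0.51, [339.0, 235.0])]
stick_grip [([0.239, -0.239, 0.019], 0.7, [344.0, 283.0]), ([0.378, -0.228, 0.029], 0.57, [340.0, 237.0])]
stick_push [([0.387, -0.227, 0.03], 0.95, [339.0, 234.0]), ([0.234, -0.238, 0.014], 0.72, [344.0, 284.0])]
tray [([0.395, -0.262, 0.006], 0.73, [349.0, 231.0])]
mat [([0.38, 0.257, 0.006], 0.71, [180.0, 240.0]), ([0.772, -0.112, 0.095], 0.23, [298.0, 101.0])]
spools [([0.405, -0.002, 0.016], 0.81, [264.0, 230.0])]
jar [([0.568, -0.35, 0.083], 0.92, [383.0, 170.0]), ([0.606
[... 1656 characters left out ...]
4e-03,
       -6.84114918e+01, -1.48166104e+01]), 'joint_velocities': array([-0.11907169,  0.11931078,  0.02618811,  0.01255022,  0.00223445,
       -0.01406666]), 'effort': array([ 2.33672487e-03, -3.90457177e+01,  1.87622416e+01,  4.22468707e+00,
        1.54621038e-02, -8.41312641e-06]), 'tcp_pos': array([ 0.15814915, -0.60462051,  0.23351938]), 'ee_rot': array([[-9.67464452e-01, -2.53006982e-01, -1.59662102e-05],
       [-2.53006983e-01,  9.67464450e-01,  6.81022358e-05],
       [-1.78360043e-06,  6.99260550e-05, -9.99999998e-01]]), 'wrist_force': array([-0.17168701, -0.14520224, -0.35410092]), 'moment': array([ 0.00114129, -0.01685345,  0.01991781]), 'gripper_width': 1.0019032609193057}
```

View pics/top0.png

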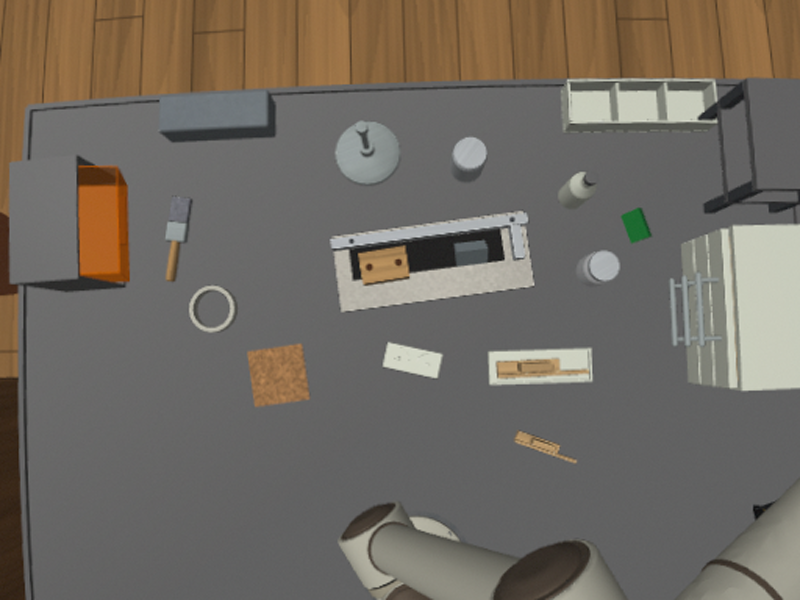

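View pics/side0.png

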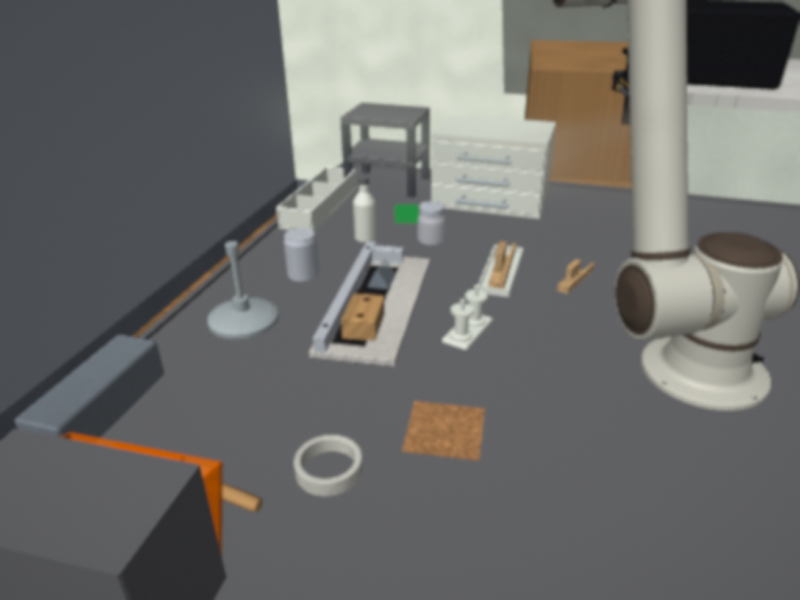

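The top view shows the jig at about (435,260). The clear prism is in the lane at (470,252), with the block at (383,265). The large stick is in the tray at (540,367) and the mat is at (278,375). Look-alikes are the green prism at (636,225) and the small stick at (545,447). I'll measure the real ones and confirm them in a crop.

```bash
cat > m.py <<'E'
from h import *
z=np.load("top0.npz");im,d=z["im"],z["d"];C=cloud("top",d);Z=C[...,2]
def box(m,zz,name):
    v,u=np.nonzero(m)
    if len(v)<5: print(name,"few");return
    P=at_z("top",np.c_[u,v],zz)[:,:2] if zz else C[m][:,:2]
    r=cv2.minAreaRect((P*1000).astype(np.float32)); print(name,len(v),"c",np.round(r[0],1),"size",np.round(r[1],1),"ang",round(r[2],2),"z med",np.round(np.median(Z[m]),4))
X,Y=C[...,0],C[...,1]
inj=(X>.48)&(X<.70)&(Y>-.3)&(Y<.18)
box(inj&(Z>.045)&(Z<.06)&(Y>-.05),.052,"block");
box(inj&(Z>.035)&(Z<.045)&(X>.55),0.042,"fence+stop")
box(inj&(Z>.006)&(Z<.06),0.0,"jig all")
it=(X>.3)&(X<.46)&(Y>-.36)&(Y<-.1)
box(it&(Z>.055)&(Z<.08),.066,"fin"); box(it&(Z>.018)&(Z<.035),.024,"bar/lip"); box(it&(Z>.009)&(Z<.018),.014,"traywall");
g=im.astype(int)
box((X>.3)&(X<.46)&(Y>.15)&(Y<.36)&(g[...,0]-g[...,2]>40),.003,"mat")
for l in["prism_center","stick_grip","tray","jig"]:
    for x in cut_out("top",l)[:3]: box(x["mask"],{"prism_center":.03,"stick_grip":.03,"tray":.01,"jig":.012}[l],l+str(round(x["p"],2)))
m=cut_out("top","prism_center")[0]["mask"]
print("depth z at prism",np.round(Z[162,292:312],3)); print(np.round(Z[154:172,301],3))
cv2.imwrite("pics/c1.png",cv2.resize(im[125:255,200:390,::-1],None,fx=4,fy=4,interpolation=cv2.INTER_CUBIC))
E
python3 m.py
```

```text
block 732 c [602.2  44.9] size [ 93.3 194.2] ang 6.98 z med 0.0532
fence+stop 894 c [612.6 -44.1] size [ 96.4 381.8] ang 6.1 z med 0.0426
jig all 6229 c [589.8 -59.1] size [219.  477.4] ang 0.01 z med 0.0151
fin 120 c [ 385.7 -231.8] size [16.5 61.1] ang 1.39 z med 0.0665
bar/lip 378 c [ 384.6 -247. ] size [ 61.3 197.2] ang 0.42 z med 0.0265
traywall 266 c [ 403. -243.] size [211.8 103. ] ang 89.83 z med 0.0142
mat 1266 c [380.4 263.4] size [110.  110.5] ang 7.03 z med 0.0046
prism_center0.81 336 c [ 607.1 -118.4] size [49.2 65.5] ang 4.15 z med 0.0323
prism_center0.8 297 c [ 652.8 -445.4] size [64.5 45.8] ang 18.14 z med 0.0196
prism_center0.35 496 c [ 570.5 -363.3] size [64.9 83.8] ang 16.59 z med 0.0842
stick_grip0.79 530 c [ 381.5 -249.6] size [ 36.5 174.4] ang 0.11 z med 0.028
stick_grip0.63 322 c [ 231.4 -252.1] size [129.7  28.1] ang 66.43 z med 0.0163
tray0.81 927 c [ 383.7 -250.1] size [205.5  65.1] ang 89.89 z med 0.0063
tray0.4 516 c [ 381.5 -253.2] size [ 38.6 177.5] ang 3.23 z med 0.0282
depth z at prism [0.047 0.048 0.049 0.041 0.043 0.046 0.044 0.047 0.042 0.045 0.042 0.043
 0.043 0.043 0.04  0.044 0.039 0.041 0.037 0.038]
[0.015 0.021 0.032 0.039 0.042 0.052 0.051 0.049 0.045 0.042 0.035 0.03
 0.026 0.021 0.018 0.015 0.014 0.012]
```

View pics/c1.png

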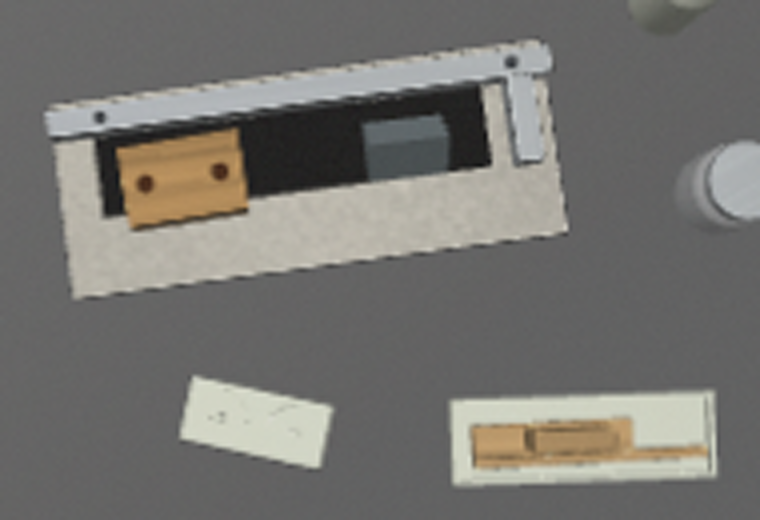

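Crop check: the grey-clear glass prism is in the lane at crop (405,147), and the large stick is in the tray at (560,445) with its lip and tip to the right. Both match the description. Next I'll fit the jig pose from its corners.

```bash
cat >> h.py <<'E'
from scipy.optimize import least_squares
def T2(p): c,s=np.cos(p[2]),np.sin(p[2]); return np.array([[c,-s],[s,c]])
def towld(p,q): return np.asarray(q)@T2(p).T+p[:2]
def toloc(p,w): return (np.asarray(w)-p[:2])@T2(p)
def plan(xyz,jaw):
    "travel cm and roll deg from now to TCP xyz, jaw dir angle (deg, mod 180)"
    s=sense();R=s["ee_rot"];t=R.T@(np.array(xyz)-s["tcp_pos"])*100
    a=np.degrees(np.arctan2(R[1,1],R[0,1]));dd=(jaw-a+90)%180-90
    print("t",round(s["time_s"],2),"travel",np.round(t,2),"roll",round(-dd,2),"alt",round(-dd-np.sign(-dd)*180,2),"j6",round(s["joints"][5],1),"F",np.round(s["wrist_force"],1),"w",round(s["gripper_width"],3))
E
cat > fit.py <<'E'
from h import *
z=np.load("top0.npz");im=z["im"]
pts=[((72,298),(-.09,.2,.012)),((567,231),(-.09,-.18,.012)),((48,137),(.03,.2,.042)),((505,78),(.03,-.145,.042)),((515,162),(-.035,-.145,.042)),((545,158),(-.035,-.165,.042))]
uv=np.array([(200+a/4-.375,125+b/4-.375) for (a,b),_ in pts]);L=np.array([l for _,l in pts])
f=lambda p:(proj("top",np.c_[towld(p,L[:,:2]),L[:,2]])-uv).ravel()
r=least_squares(f,[.59,-.06,.12],loss="soft_l1");J=r.x;print("jig",J,np.degrees(J[2]));print(np.round(r.fun.reshape(-1,2),1).tolist())
np.save("jig",J)
b=(np.array([(118,150),(238,130),(248,210),(133,230)])/4+[200,125])-.375
P=toloc(J,at_z("top",b,.052)[:,:2]);print("block jig (mm)",np.round(P*1000,1).tolist(),P.mean(0))
for x in cut_out("top","prism_center")[:1]:
    v,u=np.nonzero(x["mask"]);P=at_z("top",np.c_[u,v],.025)[:,:2];rr=cv2.minAreaRect((toloc(J,P)*1000).astype(np.float32));print("prism in jig",rr)
s=(np.array([(363,122),(443,116),(449,139),(450,175),(371,180)])/4+[200,125])-.375
print("prism corners back",toloc(J,at_z("top",s,.012)[:,:2]).round(4).tolist(),"ridge?",toloc(J,at_z("top",s[[2]],.052)[:,:2]))
f=at_z("top",(np.array([(472,467),(473,424),(523,424),(533,455),(617,455),(633,418),(708,450),(708,458),(452,400),(714,391),(717,476),(455,486)])/4+[200,125])-.375,.014);print(f.round(3).tolist())
o=cv2.resize(im[125:255,200:390,::-1],None,fx=4,fy=4)
def line(Q,col):
    q=(proj("top",Q)-[200,125]+.375)*4; cv2.polylines(o,[q.round().astype(int)],True,col,1)
def rect(x0,x1,y0,y1,zz,col): line(np.c_[towld(J,[(x0,y0),(x1,y0),(x1,y1),(x0,y1)]),[zz]*4],col)
rect(-.09,.06,-.18,.2,.012,(0,0,255));rect(.03,.05,-.18,.2,.042,(255,0,0));rect(-.035,.03,-.165,-.145,.042,(0,255,0))
cv2.imwrite("pics/c2.png",o)
E
python3 fit.py
```

```text
jig [ 0.61195038 -0.05367901  0.10385795] 5.950622105639548
[[0.1, -0.0], [-0.1, 0.3], [-0.1, 0.0], [-0.1, -0.4], [0.6, -0.0], [-0.3, 0.1]]
block jig (mm) [[11.7, 148.1], [14.5, 58.1], [-45.4, 58.6], [-48.8, 144.6]] [-0.01698635  0.10235641]
prism in jig ((-10.912652015686035, -64.45745849609375), (65.81124877929688, 49.391815185546875), 88.197509765625)
prism corners back [[0.0144, -0.0377], [0.0109, -0.0991], [-0.0073, -0.1011], [-0.0348, -0.098], [-0.0307, -0.0376]] ridge? [[-0.01273679 -0.095468  ]]
[[0.365, -0.163, 0.014], [0.398, -0.165, 0.014], [0.397, -0.203, 0.014], [0.373, -0.21, 0.014], [0.371, -0.274, 0.014], [0.399, -0.287, 0.014], [0.373, -0.343, 0.014], [0.367, -0.343, 0.014], [0.416, -0.15, 0.014], [0.417, -0.35, 0.014], [0.353, -0.35, 0.014], [0.351, -0.15, 0.014]]
```

View pics/c2.png

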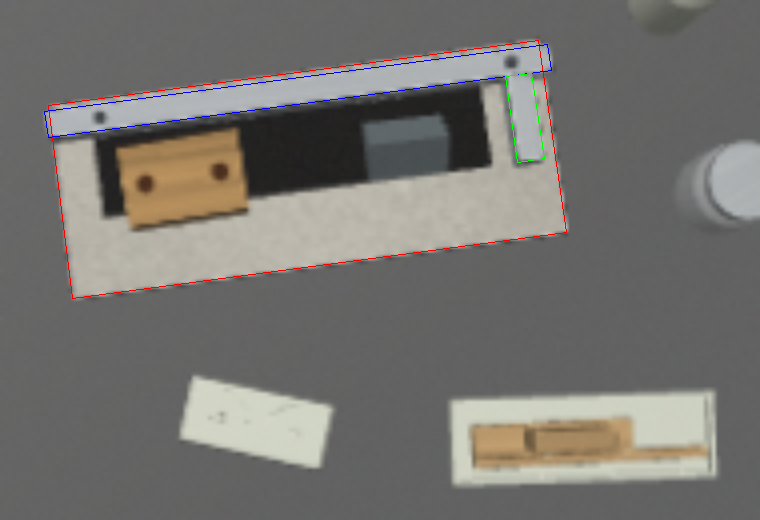

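The jig fits within about 1 mm. The block is at jig (-17, 102) mm with +0.035 rad of skew. The prism is at jig (-10, -68) mm with its axis 3.5° off the fence.

```bash
python3 -c "
from h import *
plan([.609,-.122,.10],92.4)"
```

```text
t 1.9 travel [-55.83  35.28  13.36] roll 12.26 alt -167.74 j6 -14.8 F [-0.   0.8 -0.6] w 0.996
```

Call:
arm_command([
  {"fingers": 100, "travel": [-55.8, 35.3, 3], "roll": 12.3},
  {"fingers": 100, "travel": [-55.8, 35.3, 3], "roll": 12.3},
  {"fingers": 100, "travel": [-55.8, 35.3, 3], "roll": 12.3},
  {"fingers": 100, "travel": [-55.8, 35.3, 3], "roll": 12.3},
  {"fingers": 100, "travel": [-55.8, 35.3, 3], "roll": 12.3},
  {"fingers": 100, "travel": [-55.8, 35.3, 3], "roll": 12.3},
  {"fingers": 100, "travel": [-55.8, 35.3, 3], "roll": 12.3},
  {"fingers": 100, "travel": [-55.8, 35.3, 3], "roll": 12.3},
  {"fingers": 100, "travel": [-55.8, 35.3, 3], "roll": 12.3},
  {"fingers": 100, "travel": [-55.8, 35.3, 3], "roll": 12.3},
])

```text
time_s: 2.9
tcp_pos: [0.4985, -0.2396, 0.2113]
ee_rot: [[-0.999, -0.042, 0.001], [-0.042, 0.999, -0.0], [-0.001, -0.0, -1.0]]
wrist_force: [0.2, -0.8, -0.3]
gripper_width: 1.0
```

```bash
python3 -c "
from h import *
plan([.609,-.122,.10],92.4);print(sense()['tcp_pos'])"
```

```text
t 2.9 travel [-11.52  11.29  11.14] roll -0.02 alt 179.98 j6 -78.8 F [ 0.2 -0.8 -0.3] w 1.0
[ 0.49852709 -0.23956801  0.21131251]
```

Call:
arm_command([
  {"fingers": 100, "travel": [-11.5, 11.3, 6], "roll": 0},
  {"fingers": 100, "travel": [-11.5, 11.3, 6], "roll": 0},
  {"fingers": 100, "travel": [-11.5, 11.3, 6], "roll": 0},
  {"fingers": 100, "travel": [-11.5, 11.3, 6], "roll": 0},
  {"fingers": 100, "travel": [-11.5, 11.3, 11.1], "roll": 0},
  {"fingers": 100, "travel": [-11.5, 11.3, 11.1], "roll": 0},
  {"fingers": 100, "travel": [-11.5, 11.3, 11.1], "roll": 0},
])

```text
time_s: 3.6
tcp_pos: [0.607, -0.1243, 0.0998]
ee_rot: [[-0.999, -0.041, -0.002], [-0.041, 0.999, -0.001], [0.002, -0.001, -1.0]]
wrist_force: [-0.2, -0.2, 1.0]
gripper_width: 0.999
```

```bash
python3 - <<'E'
from h import *
plan([.609,-.122,.027],92.4)
im,d=capture("side");np.savez("side1",im=im,d=d)
J=np.load("jig.npy")
o=cv2.resize(im[140:260,160:310,::-1],None,fx=5,fy=5,interpolation=cv2.INTER_CUBIC)
def rect(x0,x1,y0,y1,zz,col,P=J):
    q=(proj("side",np.c_[towld(P,[(x0,y0),(x1,y0),(x1,y1),(x0,y1)]),[zz]*4])-[160,140]+.4)*5;cv2.polylines(o,[q.round().astype(int)],True,col,1)
rect(-.09,.06,-.18,.2,.012,(0,0,255));rect(.03,.05,-.18,.2,.042,(255,0,0))
b=np.r_[towld(J,(-.017,.1024)),J[2]+.035];rect(-.03,.03,-.045,.045,.052,(0,255,255),b)
p=np.r_[towld(J,(-.010,-.068)),J[2]-.06];rect(-.023,.023,-.03,.03,.012,(0,255,0),p);rect(0,0,-.03,.03,.052,(0,255,0),p)
cv2.imwrite("pics/s1.png",o)
E
```

```text
t 3.6 travel [-0.23  0.23  7.28] roll -0.04 alt 179.96 j6 -91.1 F [-0.2 -0.2  1. ] w 0.999
```

View pics/s1.png

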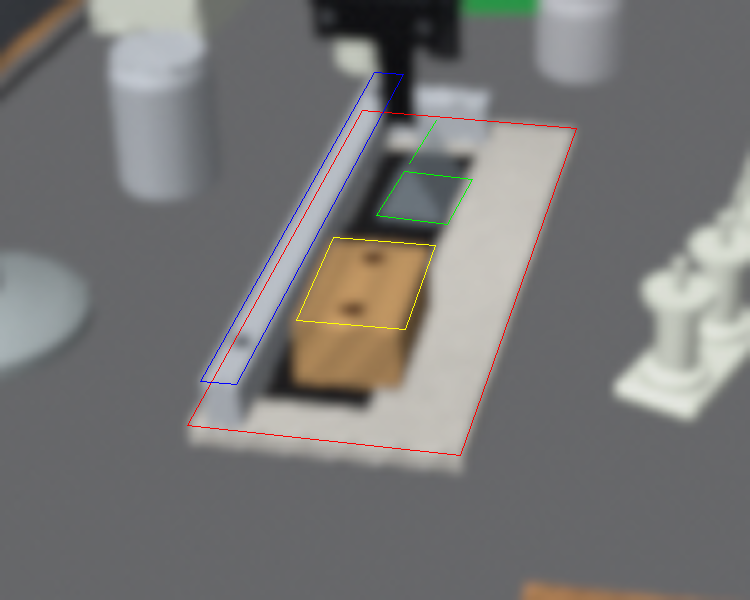

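The side view agrees with the fit: block top at (365,285), prism at (425,195) and the gripper above it. I'll descend and grip.

Call:
arm_command([
  {"fingers": 100, "travel": [-0.2, 0.2, 4], "roll": 0},
  {"fingers": 100, "travel": [-0.2, 0.2, 7.2], "roll": 0},
  {"fingers": 100, "travel": [-0.2, 0.2, 7.2], "roll": 0},
  {"fingers": 100, "travel": [-0.2, 0.2, 7.2], "roll": 0},
  {"fingers": 40, "travel": [-0.2, 0.2, 7.2], "roll": 0},
  {"fingers": 40, "travel": [-0.2, 0.2, 7.2], "roll": 0},
  {"fingers": 40, "travel": [-0.2, 0.2, 7.2], "roll": 0},
  {"fingers": 40, "travel": [-0.2, 0.2, 7.2], "roll": 0},
  {"fingers": 40, "travel": [-0.2, 0.2, 7.2], "roll": 0},
])

```text
time_s: 4.55
tcp_pos: [0.6098, -0.1216, 0.0288]
ee_rot: [[-0.999, -0.041, 0.001], [-0.041, 0.999, -0.0], [-0.001, -0.0, -1.0]]
wrist_force: [-0.8, -0.1, 3.9]
gripper_width: 0.688
```

Gripped at 59.9 mm. Lifting.

Call:
arm_command([
  {"fingers": 40, "travel": [0, 0, -1.5], "roll": 0},
  {"fingers": 40, "travel": [0, 0, -4], "roll": 0},
  {"fingers": 40, "travel": [0, 0, -8], "roll": 0},
  {"fingers": 40, "travel": [0, 0, -12], "roll": 0},
  {"fingers": 40, "travel": [0, 0, -12], "roll": 0},
])

```text
time_s: 5.05
tcp_pos: [0.6132, -0.1219, 0.1545]
ee_rot: [[-0.999, -0.042, 0.013], [-0.042, 0.999, -0.001], [-0.013, -0.002, -1.0]]
wrist_force: [1.0, 0.2, -0.9]
gripper_width: 0.692
```

```bash
python3 -c "
from h import *
plan([.380,.263,.08],97)"
```

```text
t 5.05 travel [21.76 39.46  7.11] roll -4.57 alt 175.43 j6 -91.3 F [ 1.   0.2 -0.9] w 0.692
```

Call:
arm_command([
  {"fingers": 40, "travel": [1, 2, 0], "roll": 0},
  {"fingers": 40, "travel": [3, 5, 0], "roll": 0},
  {"fingers": 40, "travel": [5, 9, 0], "roll": 0},
  {"fingers": 40, "travel": [7, 13, 0], "roll": 0},
  {"fingers": 40, "travel": [9.5, 17, 0], "roll": -2},
  {"fingers": 40, "travel": [12, 21, 0], "roll": -3},
  {"fingers": 40, "travel": [14, 25, 0], "roll": -4},
  {"fingers": 40, "travel": [16, 29, 0], "roll": -4.6},
  {"fingers": 40, "travel": [18, 33, 0], "roll": -4.6},
  {"fingers": 40, "travel": [20, 36, 0], "roll": -4.6},
])

```text
time_s: 6.05
tcp_pos: [0.3934, 0.2316, 0.1475]
ee_rot: [[-0.993, -0.122, -0.0], [-0.122, 0.993, -0.0], [0.0, -0.0, -1.0]]
wrist_force: [0.6, -0.2, -0.8]
gripper_width: 0.691
```

Call:
arm_command([
  {"fingers": 40, "travel": [1.5, 3, 3], "roll": 0},
  {"fingers": 40, "travel": [1.7, 3.4, 6], "roll": 0},
  {"fingers": 40, "travel": [1.7, 3.4, 7], "roll": 0},
  {"fingers": 40, "travel": [1.7, 3.4, 7], "roll": 0},
  {"fingers": 40, "travel": [1.7, 3.4, 7], "roll": 0},
])

```text
time_s: 6.55
tcp_pos: [0.3746, 0.2615, 0.0785]
ee_rot: [[-0.993, -0.121, 0.001], [-0.121, 0.993, 0.0], [-0.001, 0.0, -1.0]]
wrist_force: [0.5, 0.3, -1.7]
gripper_width: 0.689
```

```bash
python3 -c "
from h import *
plan([.380,.263,.0205],97);s=sense();print(s['tcp_pos'],s['ee_rot'][:,2])"
```

```text
t 6.55 travel [-0.55  0.09  5.8 ] roll -0.08 alt 179.92 j6 -138.5 F [ 0.5  0.3 -1.7] w 0.689
[0.37457395 0.26145347 0.07849854] [ 6.28918853e-04  2.73794446e-04 -9.99999765e-01]
```

Call:
arm_command([
  {"fingers": 40, "travel": [-0.5, 0, 3], "roll": 0},
  {"fingers": 40, "travel": [-0.5, 0, 5], "roll": 0},
  {"fingers": 40, "travel": [-0.5, 0, 5.4], "roll": 0},
  {"fingers": 40, "travel": [-0.5, 0, 5.6], "roll": 0},
  {"fingers": 40, "travel": [-0.5, 0, 5.7], "roll": 0},
  {"fingers": 40, "travel": [-0.5, 0, 5.7], "roll": 0},
])

```text
time_s: 7.15
tcp_pos: [0.3794, 0.2627, 0.022]
ee_rot: [[-0.993, -0.121, 0.001], [-0.121, 0.993, 0.002], [-0.002, 0.002, -1.0]]
wrist_force: [-0.3, 0.6, -0.8]
gripper_width: 0.691
```

Call:
arm_command([
  {"fingers": 40, "travel": [0, 0, 0.15], "roll": 0},
  {"fingers": 40, "travel": [0, 0, 0.2], "roll": 0},
  {"fingers": 40, "travel": [0, 0, 0.2], "roll": 0},
])

```text
time_s: 7.45
tcp_pos: [0.3791, 0.2625, 0.0197]
ee_rot: [[-0.993, -0.122, 0.001], [-0.122, 0.993, 0.001], [-0.001, 0.001, -1.0]]
wrist_force: [-1.1, -0.3, 4.7]
gripper_width: 0.691
```

Contact (4.7 N up). Releasing and retreating.

Call:
arm_command([
  {"fingers": 100, "travel": [0, 0, 0], "roll": 0},
  {"fingers": 100, "travel": [0, 0, 0], "roll": 0},
  {"fingers": 100, "travel": [0, 0, 0], "roll": 0},
  {"fingers": 100, "travel": [0, 0, 0], "roll": 0},
  {"fingers": 100, "travel": [0, 0, -3], "roll": 0},
  {"fingers": 100, "travel": [0, 0, -8], "roll": 0},
  {"fingers": 100, "travel": [0, 0, -13], "roll": 0},
  {"fingers": 100, "travel": [0, 0, -16], "roll": 0},
  {"fingers": 100, "travel": [0, 0, -16], "roll": 0},
])

```text
time_s: 8.35
tcp_pos: [0.3808, 0.2644, 0.1838]
ee_rot: [[-0.993, -0.122, 0.007], [-0.122, 0.993, 0.008], [-0.008, 0.007, -1.0]]
wrist_force: [1.1, 0.4, 0.1]
gripper_width: 1.002
```

```bash
python3 - <<'E'
from h import *
plan([.386,-.232,.15],181.4)
im,d=capture("top")
for x in search_frame("top","prism_center")[:3]+search_frame("top","block_center")[:1]: print(np.round(x["position"],3),round(x["p"],2))
z=np.load("top0.npz")["im"].astype(int)
# fin refinement from side view: top of fin z=.066
C=cloud("top",d);Z=C[...,2]
m=(C[...,0]>.33)&(C[...,0]<.44)&(C[...,1]>-.36)&(C[...,1]<-.14)&(Z>.055)&(Z<.075)
v,u=np.nonzero(m);P=at_z("top",np.c_[u,v],.066)[:,:2]*1000;print(cv2.minAreaRect(P.astype(np.float32)),P.mean(0))
o=cv2.resize(im[205:265,310:390,::-1],None,fx=8,fy=8,interpolation=cv2.INTER_CUBIC)
def rect(c,dx,dy,zz,col):
    a=np.radians(c[2]);q=towld([c[0],c[1],a],[(-dx,-dy),(dx,-dy),(dx,dy),(-dx,dy)])
    cv2.polylines(o,[((proj("top",np.c_[q,[zz]*4])-[310,205]+.44)*8).round().astype(int)],True,col,1)
rect((.3857,-.2318,1.4),.008,.03,.066,(0,0,255));rect((.3843,-.250,1),.032,.1,.014,(255,0,0))
p=cv2.resize(im[215:265,140:220,::-1],None,fx=6,fy=6,interpolation=cv2.INTER_CUBIC)
cv2.imwrite("pics/t3.png",np.hstack([o,np.pad(p[:,:320] if 0 else cv2.resize(p,(160,100)),((0,380),(0,0),(0,0)))]))
E
```

```text
t 8.35 travel [  5.56 -49.35   2.96] roll -84.4 alt 95.6 j6 -138.0 F [1.1 0.4 0.1] w 1.002
[ 0.652 -0.449  0.016] 0.86
[0.583 0.046 0.055] 0.67
((385.6796875, -231.767333984375), (16.47122573852539, 61.08353042602539), 1.3855229616165161) [ 385.56784453 -231.62178193]
```

View pics/t3.png

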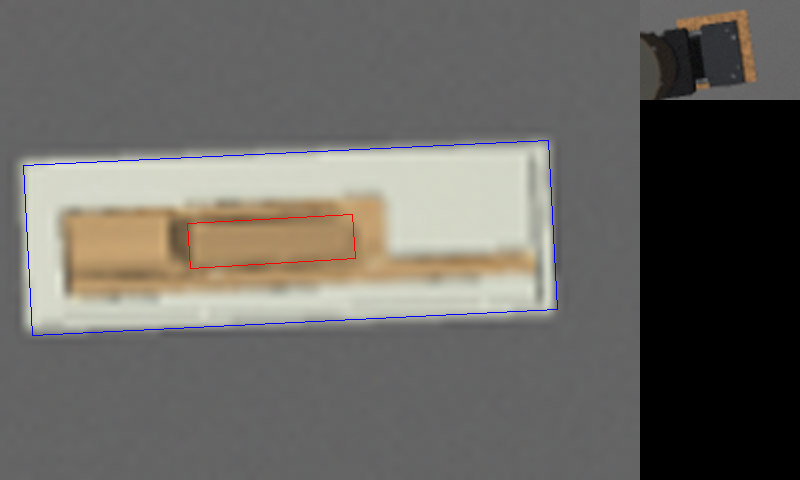

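The red fin box and blue tray box match the picture. The arm still hides the prism on the mat, so I'll check that later. Going to the stick.

Call:
arm_command([
  {"fingers": 100, "travel": [5.5, -49.3, 0], "roll": -84.4},
  {"fingers": 100, "travel": [5.5, -49.3, 0], "roll": -84.4},
  {"fingers": 100, "travel": [5.5, -49.3, 0], "roll": -84.4},
  {"fingers": 100, "travel": [5.5, -49.3, 0], "roll": -84.4},
  {"fingers": 100, "travel": [5.5, -49.3, 0], "roll": -84.4},
  {"fingers": 100, "travel": [5.5, -49.3, 0], "roll": -84.4},
  {"fingers": 100, "travel": [5.5, -49.3, 0], "roll": -84.4},
  {"fingers": 100, "travel": [5.5, -49.3, 0], "roll": -84.4},
  {"fingers": 100, "travel": [5.5, -49.3, 0], "roll": -84.4},
  {"fingers": 100, "travel": [5.5, -49.3, 0], "roll": -84.4},
])

```text
time_s: 9.5
tcp_pos: [0.3839, -0.1565, 0.1774]
ee_rot: [[-0.191, -0.982, -0.004], [-0.982, 0.191, 0.0], [0.001, 0.004, -1.0]]
wrist_force: [0.7, -0.3, 0.8]
gripper_width: 0.997
```

```bash
python3 -c "
from h import *
plan([.3857,-.232,.10],181.4)"
```

```text
t 9.5 travel [ 7.37 -1.66  7.74] roll -12.43 alt 167.57 j6 -11.5 F [ 0.7 -0.3  0.8] w 0.997
```

Call:
arm_command([
  {"fingers": 100, "travel": [5, -1.7, 3], "roll": -12.4},
  {"fingers": 100, "travel": [7.3, -1.7, 6], "roll": -12.4},
  {"fingers": 100, "travel": [7.3, -1.7, 7.7], "roll": -12.4},
  {"fingers": 100, "travel": [7.3, -1.7, 7.7], "roll": -12.4},
  {"fingers": 100, "travel": [7.3, -1.7, 7.7], "roll": -12.4},
])

```text
time_s: 10.0
tcp_pos: [0.3868, -0.2298, 0.1012]
ee_rot: [[0.019, -1.0, -0.003], [-1.0, -0.019, 0.0], [-0.0, 0.003, -1.0]]
wrist_force: [0.1, -0.3, 1.6]
gripper_width: 0.999
```

```bash
python3 -c "
from h import *
plan([.3857,-.232,.042],181.4)"
```

```text
t 10.0 travel [0.22 0.1  5.92] roll -0.3 alt 179.7 j6 11.0 F [ 0.1 -0.3  1.6] w 0.999
```

Call:
arm_command([
  {"fingers": 100, "travel": [0.2, 0.1, 4], "roll": -0.3},
  {"fingers": 100, "travel": [0.2, 0.1, 5.9], "roll": -0.3},
  {"fingers": 100, "travel": [0.2, 0.1, 5.9], "roll": -0.3},
  {"fingers": 0, "travel": [0.2, 0.1, 5.9], "roll": -0.3},
  {"fingers": 0, "travel": [0.2, 0.1, 5.9], "roll": -0.3},
  {"fingers": 0, "travel": [0.2, 0.1, 5.9], "roll": -0.3},
  {"fingers": 0, "travel": [0.2, 0.1, 5.9], "roll": -0.3},
  {"fingers": 0, "travel": [0.2, 0.1, 5.9], "roll": -0.3},
  {"fingers": 0, "travel": [0.2, 0.1, 5.9], "roll": -0.3},
  {"fingers": 0, "travel": [0.2, 0.1, 5.9], "roll": -0.3},
])

```text
time_s: 11.0
tcp_pos: [0.3865, -0.232, 0.0431]
ee_rot: [[0.024, -1.0, 0.0], [-1.0, -0.024, -0.0], [0.0, -0.0, -1.0]]
wrist_force: [0.5, 0.1, -0.5]
gripper_width: 0.45
```

```bash
python3 -c "
from h import *
plan([.3857,-.232,.042],181.4);s=sense();print(s['tcp_pos'])
im,d=capture('side')
C=cloud('side',d)
cv2.imwrite('pics/s4.png',cv2.resize(im[110:310,220:400,::-1],None,fx=3,fy=3,interpolation=cv2.INTER_CUBIC))
print([(np.round(x['position'],3),x['p']) for x in search_frame('side','prism_center')])"
```

```text
t 11.0 travel [0.   0.08 0.11] roll -0.01 alt 179.99 j6 11.6 F [ 0.5  0.1 -0.5] w 0.45
[ 0.38653977 -0.23195911  0.04313979]
[(array([ 0.656, -0.445,  0.018]), 0.76), (array([0.372, 0.275, 0.019]), 0.7)]
```

View pics/s4.png

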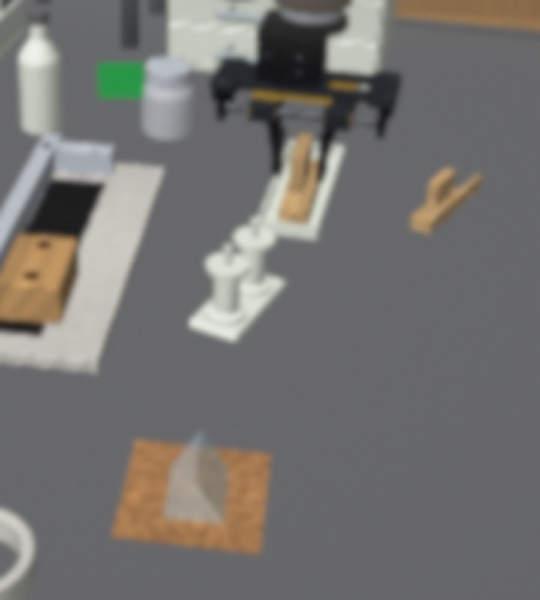

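The prism rests on a long face on the mat at (197,485). The fingers straddle the fin at (300,150) but are still closing, so I'll give them more time.

Call:
arm_command([
  {"fingers": 0, "travel": [0, 0, 0], "roll": 0},
  {"fingers": 0, "travel": [0, 0, 0], "roll": 0},
  {"fingers": 0, "travel": [0, 0, 0], "roll": 0},
  {"fingers": 0, "travel": [0, 0, 0], "roll": 0},
  {"fingers": 0, "travel": [0, 0, 0], "roll": 0},
  {"fingers": 0, "travel": [0, 0, 0], "roll": 0},
])

```text
time_s: 11.7
tcp_pos: [0.3865, -0.2319, 0.043]
ee_rot: [[0.024, -1.0, -0.0], [-1.0, -0.024, 0.0], [-0.0, 0.0, -1.0]]
wrist_force: [0.5, 0.2, -1.4]
gripper_width: 0.183
```

Gripped at 15.9 mm. Lifting, then staging behind the block.

Call:
arm_command([
  {"fingers": 0, "travel": [0, 0, -2], "roll": 0},
  {"fingers": 0, "travel": [0, 0, -5], "roll": 0},
  {"fingers": 0, "travel": [0, 0, -9], "roll": 0},
  {"fingers": 0, "travel": [0, 0, -13], "roll": 0},
  {"fingers": 0, "travel": [0, 0, -13], "roll": 0},
  {"fingers": 0, "travel": [0, 0, -13], "roll": 0},
])

```text
time_s: 12.3
tcp_pos: [0.3865, -0.2317, 0.1735]
ee_rot: [[0.024, -1.0, 0.002], [-1.0, -0.024, 0.0], [-0.0, -0.002, -1.0]]
wrist_force: [-0.9, -0.4, -1.4]
gripper_width: 0.183
```

```bash
cat > pj.py <<'E'
import sys
from h import *
J=np.load("jig.npy");x,y,z=map(float,sys.argv[1:4])
w=towld(J,(x/1000,y/1000));s=sense();print("now jig mm",toloc(J,s["tcp_pos"][:2])*1000,s["tcp_pos"][2],"Fjig",(T2(J).T@s["wrist_force"][:2]).round(2),"tilt",s["ee_rot"][:2,2].round(4))
plan([*w,z/1000],np.degrees(J[2])+180)
E
python3 pj.py -50 208.5 170
```

```text
now jig mm [-242.66120521 -153.69311454] 0.17351784171699688 Fjig [-0.95 -0.3 ] tilt [0.0019 0.0003]
t 12.3 travel [-37.64 -16.31   0.39] roll -4.58 alt 175.42 j6 11.6 F [-0.9 -0.4 -1.4] w 0.183
```

Call:
arm_command([
  {"fingers": 0, "travel": [-2, -1, 0], "roll": -1},
  {"fingers": 0, "travel": [-6, -2.6, 0], "roll": -2},
  {"fingers": 0, "travel": [-10, -4.4, 0], "roll": -3},
  {"fingers": 0, "travel": [-14.5, -6.3, 0], "roll": -4},
  {"fingers": 0, "travel": [-19, -8.2, 0], "roll": -4.6},
  {"fingers": 0, "travel": [-23.5, -10.2, 0], "roll": -4.6},
  {"fingers": 0, "travel": [-28, -12.1, 0], "roll": -4.6},
  {"fingers": 0, "travel": [-32, -13.9, 0], "roll": -4.6},
  {"fingers": 0, "travel": [-35.5, -15.4, 0], "roll": -4.6},
  {"fingers": 0, "travel": [-37.6, -16.3, 0], "roll": -4.6},
])

```text
time_s: 13.3
tcp_pos: [0.54, 0.1502, 0.1703]
ee_rot: [[0.106, -0.994, -0.004], [-0.994, -0.106, -0.002], [0.001, 0.004, -1.0]]
wrist_force: [1.2, 0.2, -1.4]
gripper_width: 0.184
```

Call:
arm_command([
  {"fingers": 0, "travel": [0, 0, 3], "roll": 0},
  {"fingers": 0, "travel": [0, 0, 6], "roll": 0},
  {"fingers": 0, "travel": [0, 0, 6], "roll": 0},
  {"fingers": 0, "travel": [0, 0, 6], "roll": 0},
])

```text
time_s: 13.7
tcp_pos: [0.5397, 0.1474, 0.1117]
ee_rot: [[0.105, -0.994, -0.003], [-0.994, -0.105, -0.002], [0.002, 0.003, -1.0]]
wrist_force: [0.1, -0.1, -0.5]
gripper_width: 0.179
```

```bash
python3 pj.py -50 208.5 54; python3 - <<'E'
from h import *
J=np.load("jig.npy");s=sense()
im,d=capture("top")
g=np.degrees(np.arctan2(s["ee_rot"][1,1],s["ee_rot"][0,1]));t=s["tcp_pos"]
S=[t[0],t[1],np.radians(g-180)]  # stick left=+x of this frame (jaw dir), tip=-y
o=cv2.resize(im[125:255,180:370,::-1],None,fx=4,fy=4,interpolation=cv2.INTER_CUBIC)
def poly(P,q,zz,col): cv2.polylines(o,[((proj("top",np.c_[towld(P,q),[zz]*len(q)])-[180,125]+.375)*4).round().astype(int)],True,col,1)
s0=t[2]-.039
lip=[(-.020,.0675),(-.012,.0675),(-.012,-.1075),(-.020,-.1075)];bar=[(-.012,.0675),(.012,.0675),(.012,-.0525),(-.012,-.0525)]
poly(S,lip,s0+.024,(0,255,255));poly(S,bar,s0+.02,(255,0,255))
poly([*towld(J,(-.017,.1024)),J[2]+.035],[(-.03,-.045),(.03,-.045),(.03,.045),(-.03,.045)],.052,(0,255,0))
cv2.imwrite("pics/t5.png",o)
E
```

```text
now jig mm [-51.00829592 207.48371788] 0.11172366222434356 Fjig [ 0.13 -0.13] tilt [-0.0031 -0.0024]
t 13.7 travel [-0.11 -0.12  5.77] roll 0.06 alt -179.94 j6 -25.9 F [ 0.1 -0.1 -0.5] w 0.179
```

View pics/t5.png

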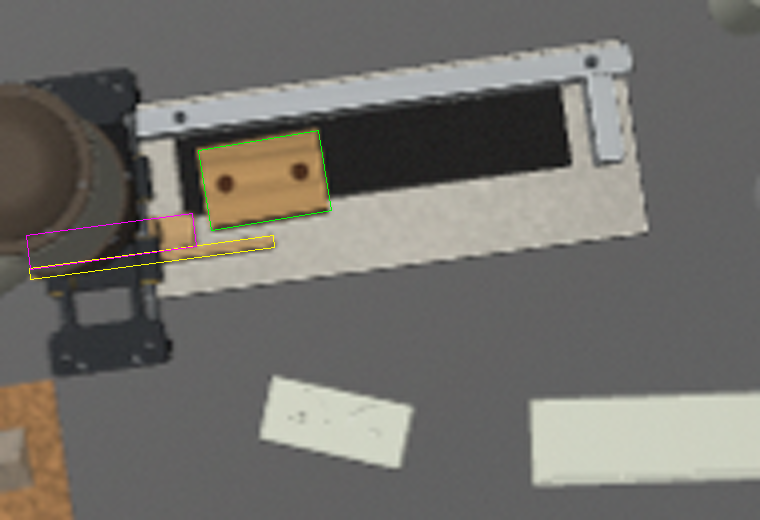

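The lip tip at (272,241), push face at (195,230) and block at (265,180) all match the predicted outlines. Lowering beside the block.

Call:
arm_command([
  {"fingers": 0, "travel": [-0.1, -0.1, 3], "roll": 0},
  {"fingers": 0, "travel": [-0.1, -0.1, 5], "roll": 0},
  {"fingers": 0, "travel": [-0.1, -0.1, 5.8], "roll": 0},
  {"fingers": 0, "travel": [-0.1, -0.1, 5.8], "roll": 0},
  {"fingers": 0, "travel": [-0.1, -0.1, 5.8], "roll": 0},
])

```text
time_s: 14.25
tcp_pos: [0.5423, 0.1495, 0.0565]
ee_rot: [[0.105, -0.994, 0.003], [-0.994, -0.105, 0.001], [-0.001, -0.003, -1.0]]
wrist_force: [-0.2, -0.2, -0.9]
gripper_width: 0.186
```

```bash
python3 pj.py -37 204 54
```

```text
now jig mm [-48.17805447 209.26379978] 0.05654654787173559 Fjig [-0.24 -0.23] tilt [0.0026 0.001 ]
t 14.25 travel [ 0.53 -1.12  0.26] roll 0.07 alt -179.93 j6 -25.9 F [-0.2 -0.2 -0.9] w 0.186
```

Call:
arm_command([
  {"fingers": 0, "travel": [0.4, -0.4, 0.2], "roll": 0},
  {"fingers": 0, "travel": [0.5, -0.8, 0.2], "roll": 0},
  {"fingers": 0, "travel": [0.5, -1.2, 0.2], "roll": 0},
  {"fingers": 0, "travel": [0.5, -1.5, 0.2], "roll": 0},
  {"fingers": 0, "travel": [0.5, -1.8, 0.2], "roll": 0},
  {"fingers": 0, "travel": [0.5, -2.1, 0.2], "roll": 0},
  {"fingers": 0, "travel": [0.5, -2.4, 0.2], "roll": 0},
  {"fingers": 0, "travel": [0.5, -2.6, 0.2], "roll": 0},
  {"fingers": 0, "travel": [0.5, -2.6, 0.2], "roll": 0},
])

```text
time_s: 15.15
tcp_pos: [0.5679, 0.1468, 0.053]
ee_rot: [[0.104, -0.995, 0.0], [-0.995, -0.104, 0.0], [0.0, -0.0, -1.0]]
wrist_force: [-1.0, -0.1, -0.9]
gripper_width: 0.181
```

```bash
python3 pj.py -18 200 55
```

```text
now jig mm [-23.02175453 203.97778657] 0.052968562240529975 Fjig [-1.01 -0.03] tilt [0.0002 0.    ]
t 15.15 travel [ 0.4 -0.5 -0.2] roll 0.05 alt -179.95 j6 -24.3 F [-1.  -0.1 -0.9] w 0.181
```

Call:
arm_command([
  {"fingers": 0, "travel": [0, -0.15, -0.1], "roll": 0},
  {"fingers": 0, "travel": [0, -0.3, -0.1], "roll": 0},
  {"fingers": 0, "travel": [0, -0.45, -0.1], "roll": 0},
  {"fingers": 0, "travel": [0, -0.5, -0.1], "roll": 0},
  {"fingers": 0, "travel": [0, -0.5, -0.1], "roll": 0},
])

```text
time_s: 15.65
tcp_pos: [0.5719, 0.1472, 0.0539]
ee_rot: [[0.104, -0.995, -0.001], [-0.995, -0.104, -0.0], [0.0, 0.002, -1.0]]
wrist_force: [-3.3, 1.4, -0.5]
gripper_width: 0.184
```

```bash
python3 pj.py -18 199 55
```

```text
now jig mm [-18.98868925 203.95100151] 0.053904232557395126 Fjig [-3.1   1.72] tilt [-0.0015 -0.0004]
t 15.65 travel [ 0.5  -0.1  -0.11] roll 0.02 alt -179.98 j6 -24.1 F [-3.3  1.4 -0.5] w 0.184
```

Call:
arm_command([
  {"fingers": 0, "travel": [0, -0.1, 0], "roll": 0},
  {"fingers": 0, "travel": [0.1, -0.1, 0], "roll": 0},
  {"fingers": 0, "travel": [0.3, -0.1, 0], "roll": 0},
  {"fingers": 0, "travel": [0.5, -0.1, 0], "roll": 0},
  {"fingers": 0, "travel": [0.7, -0.1, 0], "roll": 0},
  {"fingers": 0, "travel": [0.7, -0.1, 0], "roll": 0},
])

```text
time_s: 16.25
tcp_pos: [0.5728, 0.1405, 0.0534]
ee_rot: [[0.103, -0.995, -0.003], [-0.995, -0.103, -0.0], [-0.0, 0.003, -1.0]]
wrist_force: [-6.0, 2.5, -2.9]
gripper_width: 0.184
```

```bash
python3 pj.py -18 196 55; python3 - <<'E'
from h import *
J=np.load("jig.npy")
im,d=capture("top")
m=((im[...,0].astype(int)-im[...,2]>45)); C=cloud("top",d)
m&=(C[...,2]>.046)&(C[...,2]<.06)&(C[...,0]>.5)&(C[...,1]<.14)
n,l,st,_=cv2.connectedComponentsWithStats(m.astype(np.uint8));k=1+np.argmax(st[1:,4]);v,u=np.nonzero(l==k)
P=toloc(J,at_z("top",np.c_[u,v],.052)[:,:2])*1000;print(cv2.minAreaRect(P.astype(np.float32)),P.min(0),P.max(0))
cv2.imwrite("pics/t6.png",cv2.resize(im[125:225,180:340,::-1],None,fx=5,fy=5,interpolation=cv2.INTER_CUBIC))
E
```

```text
now jig mm [-18.8122627  197.19595844] 0.05344354701798564 Fjig [-5.74  3.14] tilt [-0.003  -0.0001]
t 16.25 travel [ 0.12 -0.08 -0.16] roll -0.02 alt 179.98 j6 -23.4 F [-6.   2.5 -2.9] w 0.184
((-0.8086166381835938, 100.90802001953125), (90.0027084350586, 59.309303283691406), 89.96337890625) [-30.4637621   55.89870707] [ 28.85593004 145.91864924]
```

View pics/t6.png

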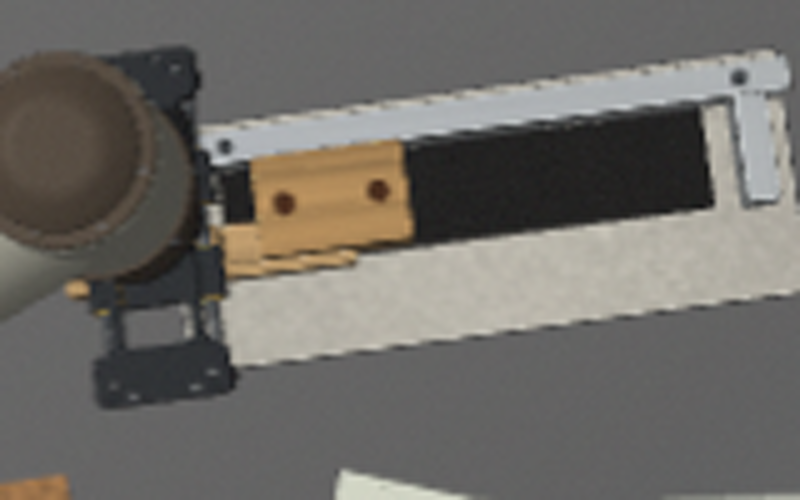

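The block is flat on the fence (yaw about 0), with the push face on its trailing end and 5.7 N side load. Feeding now.

Call:
arm_command([
  {"fingers": 0, "travel": [0.3, 0, -0.1], "roll": 0},
  {"fingers": 0, "travel": [0.7, 0, -0.1], "roll": 0},
  {"fingers": 0, "travel": [1.1, 0, -0.1], "roll": 0},
  {"fingers": 0, "travel": [1.5, 0, -0.1], "roll": 0},
  {"fingers": 0, "travel": [1.9, 0, -0.1], "roll": 0},
  {"fingers": 0, "travel": [2.3, 0, -0.1], "roll": 0},
  {"fingers": 0, "travel": [2.7, 0, -0.1], "roll": 0},
  {"fingers": 0, "travel": [3.0, 0, -0.1], "roll": 0},
])

```text
time_s: 17.1
tcp_pos: [0.5759, 0.1104, 0.0541]
ee_rot: [[0.103, -0.995, -0.003], [-0.995, -0.103, -0.0], [-0.0, 0.003, -1.0]]
wrist_force: [-4.5, 2.0, -2.5]
gripper_width: 0.178
```

```bash
python3 pj.py -18.8 100 54
```

```text
now jig mm [-18.82533695 166.89189519] 0.05406981252149513 Fjig [-4.27  2.48] tilt [-0.0033 -0.0003]
t 17.1 travel [ 6.69 -0.    0.01] roll -0.01 alt 179.99 j6 -20.6 F [-4.5  2.  -2.5] w 0.178
```

Call:
arm_command([
  {"fingers": 0, "travel": [0.3, -0.03, 0], "roll": 0},
  {"fingers": 0, "travel": [0.8, -0.05, 0], "roll": 0},
  {"fingers": 0, "travel": [1.3, -0.05, 0], "roll": 0},
  {"fingers": 0, "travel": [1.8, -0.05, 0], "roll": 0},
  {"fingers": 0, "travel": [2.3, -0.05, 0], "roll": 0},
  {"fingers": 0, "travel": [2.8, -0.05, 0], "roll": 0},
  {"fingers": 0, "travel": [3.3, -0.05, 0], "roll": 0},
  {"fingers": 0, "travel": [3.8, -0.05, 0], "roll": 0},
  {"fingers": 0, "travel": [4.3, -0.05, 0], "roll": 0},
  {"fingers": 0, "travel": [4.7, -0.05, 0], "roll": 0},
])

```text
time_s: 18.1
tcp_pos: [0.5809, 0.0635, 0.054]
ee_rot: [[0.103, -0.995, -0.004], [-0.995, -0.103, -0.0], [-0.0, 0.004, -1.0]]
wrist_force: [-6.0, 3.0, -2.5]
gripper_width: 0.18
```

```bash
python3 pj.py -18.8 0 54
```

```text
now jig mm [-18.69596214 119.8054736 ] 0.053985785367468106 Fjig [-5.61  3.62] tilt [-0.0042 -0.0003]
t 18.1 travel [11.98  0.   -0.  ] roll -0.03 alt 179.97 j6 -16.1 F [-6.   3.  -2.5] w 0.18
```

Call:
arm_command([
  {"fingers": 0, "travel": [0.4, 0, 0], "roll": 0},
  {"fingers": 0, "travel": [0.9, 0, 0], "roll": 0},
  {"fingers": 0, "travel": [1.4, 0, 0], "roll": 0},
  {"fingers": 0, "travel": [1.9, 0, 0], "roll": 0},
  {"fingers": 0, "travel": [2.4, 0, 0], "roll": 0},
  {"fingers": 0, "travel": [2.9, -0.02, 0], "roll": 0},
  {"fingers": 0, "travel": [3.4, -0.02, 0], "roll": 0},
  {"fingers": 0, "travel": [3.9, -0.02, 0], "roll": 0},
  {"fingers": 0, "travel": [4.4, -0.02, 0], "roll": 0},
  {"fingers": 0, "travel": [4.9, -0.02, 0], "roll": 0},
])

```text
time_s: 19.1
tcp_pos: [0.5861, 0.0149, 0.0539]
ee_rot: [[0.103, -0.995, -0.005], [-0.995, -0.103, -0.0], [-0.0, 0.005, -1.0]]
wrist_force: [-4.2, 2.3, -2.7]
gripper_width: 0.182
```

```bash
python3 pj.py -18.8 0 54
```

```text
now jig mm [-18.61072079  70.89856027] 0.05394872302473887 Fjig [-3.98  2.76] tilt [-0.0046 -0.0001]
t 19.1 travel [ 7.09  0.02 -0.01] roll -0.02 alt 179.98 j6 -11.2 F [-4.2  2.3 -2.7] w 0.182
```

Call:
arm_command([
  {"fingers": 0, "travel": [0.4, -0.05, 0], "roll": 0},
  {"fingers": 0, "travel": [0.9, -0.05, 0], "roll": 0},
  {"fingers": 0, "travel": [1.4, -0.05, 0], "roll": 0},
  {"fingers": 0, "travel": [1.9, -0.05, 0], "roll": 0},
  {"fingers": 0, "travel": [2.4, -0.06, 0], "roll": 0},
  {"fingers": 0, "travel": [2.9, -0.06, 0], "roll": 0},
  {"fingers": 0, "travel": [3.4, -0.07, 0], "roll": 0},
  {"fingers": 0, "travel": [3.9, -0.07, 0], "roll": 0},
  {"fingers": 0, "travel": [4.4, -0.07, 0], "roll": 0},
  {"fingers": 0, "travel": [4.9, -0.07, 0], "roll": 0},
])

```text
time_s: 20.1
tcp_pos: [0.5913, -0.0337, 0.0538]
ee_rot: [[0.103, -0.995, -0.006], [-0.995, -0.103, 0.0], [-0.001, 0.006, -1.0]]
wrist_force: [-6.1, 2.5, -1.8]
gripper_width: 0.182
```

```bash
python3 pj.py -18.8 -2.5 54
```

```text
now jig mm [-18.42611482  22.02258858] 0.05375844552925518 Fjig [-5.77  3.15] tilt [-0.006   0.0001]
t 20.1 travel [ 2.45  0.04 -0.03] roll -0.04 alt 179.96 j6 -6.4 F [-6.1  2.5 -1.8] w 0.182
```

Call:
arm_command([
  {"fingers": 0, "travel": [0.4, 0, 0], "roll": 0},
  {"fingers": 0, "travel": [0.8, 0, 0], "roll": 0},
  {"fingers": 0, "travel": [1.2, 0, 0], "roll": 0},
  {"fingers": 0, "travel": [1.6, 0, 0], "roll": 0},
  {"fingers": 0, "travel": [1.9, 0, 0], "roll": 0},
  {"fingers": 0, "travel": [2.2, 0, 0], "roll": 0},
  {"fingers": 0, "travel": [2.4, 0, 0], "roll": 0},
  {"fingers": 0, "travel": [2.5, 0, 0], "roll": 0},
  {"fingers": 0, "travel": [2.5, 0, 0], "roll": 0},
])

```text
time_s: 21.0
tcp_pos: [0.594, -0.0586, 0.0537]
ee_rot: [[0.103, -0.995, -0.006], [-0.995, -0.103, 0.0], [-0.001, 0.006, -1.0]]
wrist_force: [-5.9, 1.5, -2.7]
gripper_width: 0.18
```

```bash
python3 pj.py -18.8 -2.5 54
```

```text
now jig mm [-18.39513353  -3.0399761 ] 0.05373357498345245 Fjig [-5.71  2.15] tilt [-0.006  0.   ]
t 21.0 travel [-0.05  0.04 -0.03] roll -0.04 alt 179.96 j6 -3.9 F [-5.9  1.5 -2.7] w 0.18
```

Call:
arm_command([
  {"fingers": 0, "travel": [0.1, 0, 0], "roll": 0},
  {"fingers": 0, "travel": [0.2, 0, 0], "roll": 0},
  {"fingers": 0, "travel": [0.2, 0, 0], "roll": 0},
])

```text
time_s: 21.3
tcp_pos: [0.5941, -0.0593, 0.0538]
ee_rot: [[0.103, -0.995, -0.006], [-0.995, -0.103, 0.002], [-0.002, 0.006, -1.0]]
wrist_force: [-5.5, 6.5, -1.4]
gripper_width: 0.182
```

Call:
arm_command([
  {"fingers": 0, "travel": [0.1, 0, 0], "roll": 0},
  {"fingers": 0, "travel": [0.2, 0, 0], "roll": 0},
  {"fingers": 0, "travel": [0.2, 0, 0], "roll": 0},
  {"fingers": 0, "travel": [0.2, 0, 0], "roll": 0},
])

```text
time_s: 21.7
tcp_pos: [0.5941, -0.0595, 0.0539]
ee_rot: [[0.103, -0.995, -0.006], [-0.995, -0.103, 0.003], [-0.004, 0.005, -1.0]]
wrist_force: [-7.4, 13.1, 1.3]
gripper_width: 0.181
```

```bash
python3 pj.py -18.8 -2.5 54; cat > chk.py <<'E'
from h import *
J=np.load("jig.npy");im,d=capture("top")
C=cloud("top",d);m=(im[...,0].astype(int)-im[...,2]>45)&(C[...,2]>.046)&(C[...,2]<.06)&(C[...,0]>.53)&(C[...,1]<.14)&(C[...,1]>-.25)
n,l,st,_=cv2.connectedComponentsWithStats(m.astype(np.uint8));k=1+np.argmax(st[1:,4]);v,u=np.nonzero(l==k)
P=toloc(J,at_z("top",np.c_[u,v],.052)[:,:2])*1000;print("block",cv2.minAreaRect(P.astype(np.float32)))
cv2.imwrite("pics/last.png",cv2.resize(im[120:270,160:390,::-1],None,fx=3,fy=3,interpolation=cv2.INTER_CUBIC))
E
python3 chk.py
```

```text
now jig mm [-18.34842346  -3.96805033] 0.053934370459114846 Fjig [-6.03 13.77] tilt [-0.0059  0.0035]
t 21.7 travel [-0.15  0.05 -0.01] roll -0.04 alt 179.96 j6 -3.5 F [-7.4 13.1  1.3] w 0.181
block ((-0.45220184326171875, -100.09635925292969), (58.81597900390625, 90.42788696289062), 0.27562764286994934)
```

The block reads (-0.5, -100.1) mm at 0.3°, with 13.8 N on the stop. Backing off both contacts together, then clear.

Call:
arm_command([
  {"fingers": 0, "travel": [-0.2, 0.1, 0], "roll": 0},
  {"fingers": 0, "travel": [-0.4, 0.2, 0], "roll": 0},
  {"fingers": 0, "travel": [-0.6, 0.4, 0], "roll": 0},
  {"fingers": 0, "travel": [-0.8, 0.8, 0], "roll": 0},
  {"fingers": 0, "travel": [-1.2, 1.3, 0], "roll": 0},
  {"fingers": 0, "travel": [-1.5, 1.8, 0], "roll": 0},
  {"fingers": 0, "travel": [-1.5, 1.8, 0], "roll": 0},
])

```text
time_s: 22.45
tcp_pos: [0.5771, -0.0489, 0.0554]
ee_rot: [[0.105, -0.994, 0.001], [-0.994, -0.105, 0.0], [-0.0, -0.001, -1.0]]
wrist_force: [0.5, -0.4, -1.3]
gripper_width: 0.183
```

Call:
arm_command([
  {"fingers": 0, "travel": [0, 0, -2], "roll": 0},
  {"fingers": 0, "travel": [0, 0, -5], "roll": 0},
  {"fingers": 0, "travel": [0, 0, -9], "roll": 0},
  {"fingers": 0, "travel": [0, 0, -12], "roll": 0},
  {"fingers": 0, "travel": [0, 0, -12], "roll": 0},
])

```text
time_s: 22.95
tcp_pos: [0.581, -0.0491, 0.1808]
ee_rot: [[0.106, -0.994, 0.012], [-0.994, -0.106, 0.001], [0.001, -0.012, -1.0]]
wrist_force: [1.9, 0.4, -1.6]
gripper_width: 0.185
```

```bash
python3 chk.py; python3 -c "
from h import *
plan([.3865,-.232,.12],181.4)"
```

```text
block ((-0.22019195556640625, -100.53422546386719), (89.21757507324219, 59.19393539428711), 89.75359344482422)
t 23.0 travel [16.18 21.11  5.64] roll 4.61 alt -175.39 j6 -5.1 F [-0.2 -0.4 -2.1] w 0.181
```

Call:
arm_command([
  {"fingers": 0, "travel": [1.2, 1.6, 0], "roll": 1},
  {"fingers": 0, "travel": [3.5, 4.5, 0], "roll": 2},
  {"fingers": 0, "travel": [6, 8, 0], "roll": 3},
  {"fingers": 0, "travel": [8.6, 11.3, 0], "roll": 4.6},
  {"fingers": 0, "travel": [11.2, 14.6, 0], "roll": 4.6},
  {"fingers": 0, "travel": [13.6, 17.7, 0], "roll": 4.6},
  {"fingers": 0, "travel": [15.4, 20, 2], "roll": 4.6},
  {"fingers": 0, "travel": [16.2, 21.1, 4], "roll": 4.6},
  {"fingers": 0, "travel": [16.2, 21.1, 5.6], "roll": 4.6},
  {"fingers": 0, "travel": [16.2, 21.1, 5.6], "roll": 4.6},
])

```text
time_s: 24.0
tcp_pos: [0.3817, -0.2321, 0.1162]
ee_rot: [[0.023, -1.0, -0.007], [-1.0, -0.023, 0.002], [-0.002, 0.007, -1.0]]
wrist_force: [-0.7, 0.2, -1.4]
gripper_width: 0.183
```

```bash
python3 -c "
from h import *
plan([.3865,-.232,.055],181.4)"
```

```text
t 24.0 travel [ 0.02 -0.53  6.12] roll -0.11 alt 179.89 j6 11.7 F [-0.7  0.2 -1.4] w 0.183
```

Call:
arm_command([
  {"fingers": 0, "travel": [0, -0.4, 0], "roll": 0},
  {"fingers": 0, "travel": [0, -0.4, 3], "roll": 0},
  {"fingers": 0, "travel": [0, -0.4, 5], "roll": 0},
  {"fingers": 0, "travel": [0, -0.4, 6], "roll": 0},
  {"fingers": 0, "travel": [0, -0.4, 6], "roll": 0},
  {"fingers": 0, "travel": [0, -0.4, 6], "roll": 0},
])

```text
time_s: 24.6
tcp_pos: [0.3898, -0.2324, 0.0598]
ee_rot: [[0.025, -1.0, 0.002], [-1.0, -0.025, -0.001], [0.001, -0.002, -1.0]]
wrist_force: [-0.2, -0.0, -1.1]
gripper_width: 0.184
```

```bash
python3 -c "
from h import *
plan([.3865,-.232,.0435],181.4)"
```

```text
t 24.6 travel [-0.05  0.33  1.63] roll 0.05 alt -179.95 j6 11.6 F [-0.2 -0.  -1.1] w 0.184
```

Call:
arm_command([
  {"fingers": 0, "travel": [0, 0.3, 0.4], "roll": 0},
  {"fingers": 0, "travel": [0, 0.3, 0.8], "roll": 0},
  {"fingers": 0, "travel": [0, 0.3, 1.2], "roll": 0},
  {"fingers": 0, "travel": [0, 0.3, 1.4], "roll": 0},
  {"fingers": 0, "travel": [0, 0.3, 1.5], "roll": 0},
  {"fingers": 0, "travel": [0, 0.3, 1.5], "roll": 0},
])

```text
time_s: 25.2
tcp_pos: [0.3856, -0.2324, 0.0439]
ee_rot: [[0.024, -1.0, -0.0], [-1.0, -0.024, 0.0], [-0.0, 0.0, -1.0]]
wrist_force: [-0.3, 0.0, -1.7]
gripper_width: 0.186
```

Call:
arm_command([
  {"fingers": 0, "travel": [0, 0, 0.1], "roll": 0},
  {"fingers": 0, "travel": [0, 0, 0.15], "roll": 0},
  {"fingers": 0, "travel": [0, 0, 0.15], "roll": 0},
])

```text
time_s: 25.5
tcp_pos: [0.3857, -0.2324, 0.0429]
ee_rot: [[0.025, -1.0, 0.0], [-1.0, -0.025, -0.0], [0.0, -0.0, -1.0]]
wrist_force: [-0.9, 1.1, 2.7]
gripper_width: 0.184
```

Stick is on the tray floor (upward force). Releasing and rising.

Call:
arm_command([
  {"fingers": 70, "travel": [0, 0, 0], "roll": 0},
  {"fingers": 70, "travel": [0, 0, 0], "roll": 0},
  {"fingers": 70, "travel": [0, 0, 0], "roll": 0},
  {"fingers": 70, "travel": [0, 0, 0], "roll": 0},
  {"fingers": 70, "travel": [0, 0, 0], "roll": 0},
  {"fingers": 70, "travel": [0, 0, 0], "roll": 0},
  {"fingers": 70, "travel": [0, 0, -2], "roll": 0},
  {"fingers": 70, "travel": [0, 0, -6], "roll": 0},
  {"fingers": 70, "travel": [0, 0, -11], "roll": 0},
  {"fingers": 70, "travel": [0, 0, -16], "roll": 0},
])

```text
time_s: 26.5
tcp_pos: [0.385, -0.2322, 0.2042]
ee_rot: [[0.024, -1.0, -0.001], [-1.0, -0.024, 0.0], [-0.0, 0.001, -1.0]]
wrist_force: [1.9, 0.2, -0.2]
gripper_width: 0.704
```

Call:
arm_command([
  {"fingers": 70, "travel": [3, 4, -3], "roll": 0},
  {"fingers": 70, "travel": [6, 4, -3], "roll": 0},
  {"fingers": 70, "travel": [11, 4, -3], "roll": 0},
  {"fingers": 70, "travel": [16, 4, -3], "roll": 0},
  {"fingers": 70, "travel": [21, 4, -3], "roll": 0},
  {"fingers": 70, "travel": [26, 4, -3], "roll": 0},
  {"fingers": 70, "travel": [28, 4, -3], "roll": 0},
  {"fingers": 70, "travel": [28, 4, -3], "roll": 0},
  {"fingers": 70, "travel": [28, 4, -3], "roll": 0},
])

```text
time_s: 27.4
tcp_pos: [0.352, -0.513, 0.2317]
ee_rot: [[0.023, -1.0, -0.001], [-1.0, -0.023, 0.001], [-0.002, 0.001, -1.0]]
wrist_force: [0.9, 0.4, 0.3]
gripper_width: 0.706
```

```bash
python3 chk.py; python3 - <<'E'
from h import *
im,d=capture("top");C=cloud("top",d)
m=(C[...,0]>.33)&(C[...,0]<.44)&(C[...,1]>-.36)&(C[...,1]<-.14)&(C[...,2]>.055)&(C[...,2]<.075)
v,u=np.nonzero(m);print("fin",cv2.minAreaRect((at_z("top",np.c_[u,v],.066)[:,:2]*1000).astype(np.float32)),np.median(C[m][:,2]))
print([(np.round(x["position"],3),round(x["p"],2)) for x in search_frame("top","prism_center")[:3]]);print(sense()["tcp_pos"])
E
```

```text
block ((-0.4365501403808594, -99.88772583007812), (90.65708923339844, 59.40128707885742), 89.98255920410156)
fin ((385.7110595703125, -232.03163146972656), (16.365739822387695, 61.584205627441406), 1.2217423915863037) 0.06597295175403683
[(array([0.378, 0.262, 0.02 ]), 0.73), (array([ 0.654, -0.449,  0.019]), 0.64), (array([ 0.701, -0.316,  0.101]), 0.51)]
[ 0.3525801  -0.5120969   0.23300959]
```

View pics/last.png

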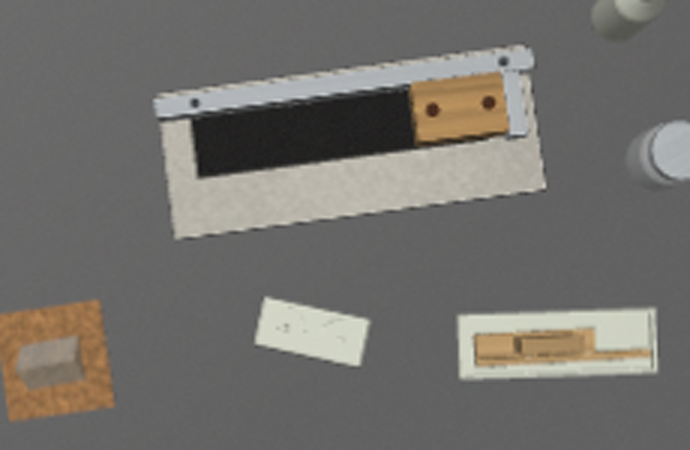

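The final picture shows the block in the corner of fence and stop at (458,108). The prism lies on the mat at (50,362), and the stick is flat in the tray, fin up, at (550,347). Handing in.

```bash
python3 -c "
from station import finish_job
print(finish_job())"
```

```text
the job is handed in; nothing more can be done
None
```

I completed the whole job and handed it in at about 27.5 s of the 72 s allowed; no verdict is reported, so my own checks are the only evidence.

What I did, in order:
- **Prism:** I gripped the clear glass prism by its end faces and set it on the cork mat on a long face.
- **Block:** Holding the larger push stick, I pressed the block flat on the fence at the open end. I then fed it along with 4–6 N of side load until it met the end stop at about 14 N.
- **Stick:** I put it back flat in its tray with the fin up, let go, and moved the arm clear.

What the last pictures showed:
- **Block:** centre at jig x ≈ -0.4 mm, y ≈ -99.9 mm, with a skew of about 0.02°.
- **Prism:** visible surface centred about 2 mm from the mat's centre.
- **Stick:** fin back within 1 mm of where it started, its top at 66 mm as it should be.
- **Bystanders:** I saw none disturbed, but the last picture shows only part of them. I did not measure each one again.

One small disagreement: during the feed, the TCP reading put the push face about 1.5 mm past the block's end. That is either calibration error or slight slip of the stick in the grip. It did not affect the result.

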